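# Hold the drive collar on the winder spindle's flat

## Task

On the bench line winder, pinch the upright spindle gently and turn it until you feel its flat between the fingers and the flat faces the hex-key guide. Then pick up the drive collar (the one with a set-screw boss on its square hub) and bring it down over the spindle with its set screw against that flat, level with the key in the guide and pointing straight at it. Finish while still holding it there in the fingers, clear of the gearbox below, so that a colleague can tighten the screw; grip and push gently all along (never more than 50 N on a finger) and leave the other things on the table alone.

Things in the scene. Friction and masses are not known exactly. Their poses are not given: they have to be found in the camera images.
- stand: Line winder stand, painted grey, fixed: base plate 240 x 110 mm, 12 mm thick, and a gearbox 110 x 96 mm, top 48 mm above the table (bearing ring to 50 mm), out of which the steel spindle stands upright. Origin: on the spindle's axis at table height; z up; +x points from the spindle to the hex-key guide.
- spindle (a joint): Turn of the spindle about its vertical axis, rad, counter-clockwise from above positive; 0 when the flat faces the guide (stand +x). It turns either way (stops at -3.1 and 3.1), stiffly (0.06 N m), and stays where it is left. At the start it is at 0.6 to 1.6.
- flat (a point): Middle of the spindle's flat, 8 mm from the axis, 100 mm above the table; its x axis points out of the flat and turns with the spindle.
- spindle_top (a point): Top end of the spindle, on its axis, 128 mm above the table. The spindle is 24 mm in diameter: round from 50 to 68 mm above the table, D-shaped (one flat, 8 mm from the axis, 18 mm wide) from 68 to 122 mm, tapered above. Gripped across the flat the fingers close to 20 mm instead of 24 mm. The pads must not press on it with more than 50 N each.
- guide (a point): Mouth of the hex-key guide: a 20 mm tube along stand x on a grey post, 83 mm from the spindle's axis, its centre 100 mm above the table. An L-shaped hex key lies in it and sticks out 11 mm towards the spindle. Nothing of the guide is higher than 110 mm.
- collar: Loose aluminium drive collar, about 0.15 kg: round flange 56 mm across, 6 mm thick, below; square hub 38 x 38 mm on it; 36 mm high in all; 27 mm through bore along z. Origin: centre of the underside; z up; +x points to the set-screw boss. Grip the hub across its two side faces (along collar y), above the flange. The pads must not press on it with more than 50 N each.
- screw (a point): Outer end of the set-screw boss (12 mm diameter), 28 mm from the collar's axis along its +x, 21 mm above its underside. Inside the bore the screw's tip (6 x 6 mm) reaches in to 9.6 mm from the axis, so the collar goes down over the D part only with the screw facing the flat within about 20 degrees. Left free, the collar would slide down to the gearbox.
- spacer: Bystander: plain aluminium ring, 50 mm across, 36 mm high, no flange or boss. Origin: centre of the underside.
- spool: Bystander: small spool of line, 60 mm across, 26 mm high, lying flat. Origin: centre of the underside.
- bulk: Bystander: larger spool of line, 81 mm across, 35 mm high, lying flat. Origin: centre of the underside.
- jar: Bystander: small clear jar with a white cap, 52 mm across, 65 mm high. Origin: centre of the underside.
- packet: Bystander: small cardboard carton 90 x 60 x 30 mm. Origin: centre of the underside.
- driver: Bystander: screwdriver with a black handle 26 mm thick, lying on the table. Origin: on the table under its middle; x along it towards the tip.

How it is judged:
By the outcome, as a careful person would: the job done as asked, in the order asked, and still so for the second after the job is handed in, while the arm keeps its last pose, push and grip.
It also fails if it takes over 64 s, if anything falls off the work surface, if the arm or the gripper's body presses on something with over 40 N, if the wrist force passes 120 N, or if a joint passes its speed limit or range.

## Robot

A 6-joint arm with a two-finger parallel gripper is mounted at the origin on the work surface. World frame = base frame: x ahead of the robot, y to its left, z up, the work surface at z = 0. Lengths are in mm, angles in rad, forces in N, time in s.
With the tool pointing down it reaches from about 275 to 1000 mm from the base axis. Payload 8.4 kg.
Tool frame: the origin (TCP) lies between the finger pads; the fingertips stand 22 mm ahead of it and the grasp point (between the pads) lies 3 mm ahead of it (r.nose_length is the z of the fingertips in the tool frame, in mm); z points along the fingers, y is the line along which they close (so a half turn about z gives the same grasp; the last joint's range is limited). The gripper opens to 85 mm and grips with 20 to 120 N. Pads are 22 mm wide; open, the fingers measure 114 mm over their backs; the gripper's body (76 mm by 85 mm) begins 54 mm behind the grasp point. The pads swing forward as they close: fully open they stand 13 mm farther back than shut.
Start: joints at [-1.198, 0.353, 1.633, -0, 1.155, -0.002], TCP at [228.803, -581.616, 253.281] pointing down, gripper open.
Joint ranges: [-2.63, 2.63], [-0.92, 2.1], [0.06, 2.66], [-1.3, 4.44], [0, 2.69], [-3.02, 3.02]. Speed limits (rad/s): [2.22, 2.22, 2.79, 3.14, 3.14, 3.14].

## Interface

Orientations are given as [roll, pitch, yaw] about the fixed x, y, z axes, in that order (R = Rz(yaw) Ry(pitch) Rx(roll)).
In Python, from rig import r, vision, workorder gives the robot as it stands (r), with the cameras (vision) and the job (workorder).
- The arm moves only by the shell command python3 steer.py 'ROWS' [FORCE]. ROWS is rows parted by semicolons, their numbers by spaces, 1 to 5 of them, each of 7 numbers: a rotation vector rx, ry, rz in rad, then dx, dy, dz in mm, then the opening from 0.0 (shut) to 1.0 (fully open); each row shifts and turns the commanded pose from where the row before left it, along the tool's axes as they then stand; what a row does not reach is not made up. A row lasts 1/12 s, in which the tool goes at most 41.7 mm and 0.125 rad, less where a joint would pass 70% of its speed; a pose out of reach is approached as far as the arm can. The fingers move at their own pace and stop on an object; FORCE is the grip in N (left out, the last holds). Time passes only in rows, so rows that do not move let the fingers close. It prints the time, the measured TCP pose, the force, the opening and the grip force at its end.
- r.sense(): the state, without advancing time (a new reading comes with each control period).
- vision.grab_frame(name): name is "scene" or "side" or "wrist"; returns the picture (420x560x3 uint8, red, green, blue); there is no depth.
- vision.camera_params(name): a dict with "fx", "fy", "cx", "cy" (pixels), "rvec" (rotation vector, rad) and "tvec" (3), from world to camera coordinates, as OpenCV has them. Camera axes: x right, y down, z forward; pixel columns grow to the right and rows downward; lengths in mm; the calibration is good to about 2 mm. A picture is of the moment at which its call begins: read the wrist's pose just before it. camera_params takes no time and is no camera call; for the wrist camera it gives the pose at the moment of the call.
- workorder.sign_off(): hands the job in; it is judged then, once.
The state is a dict: "clock": time; "qpos": joint angles; "qvel": joint speeds; "joint_efforts": joint torques, N m; "eef_pos": TCP position; "tcp_rot": TCP orientation; "contact_force": force on the tool from outside, world axes, zero at the start; "wrist_torque": the same for the moment, N m; "opening": opening from 0.0 (shut) to 1.0 (fully open); "grasp_force": force on a finger pad.
Only numpy, scipy, OpenCV 4.12 (cv2) and the standard library are available. Lean on these libraries where they do the work, as an engineer would, in place of code of your own. Each camera call takes 0.05 s, during which the arm holds its last target. There are 200 camera calls.

## Working session

There is one attempt and no reset: what is moved stays moved. The work goes in short steps, Python scripts to look and compute and a shell command to move; the robot and the scene stay as the last step left them, time stands still between calls to the robot, and variables do not carry over. Pictures are saved under pics/ and viewed, at most 10 in all, crops included, and the job is handed in when it is done.

```bash
ls; mkdir -p pics; python3 - <<'E'
from rig import r, vision, workorder
import cv2,numpy as np
print(r.sense())
a=[cv2.cvtColor(vision.grab_frame(n),cv2.COLOR_RGB2BGR) for n in("scene","side","wrist")]
for n,i in zip(("scene","side","wrist"),a):
    cv2.imwrite(f"pics/{n}0.png",i); print(n,vision.camera_params(n))
E
```

```text
pics
rig.py
steer.py
{'clock': 0.0, 'qpos': array([-1.19841960e+00,  3.53655981e-01,  1.63413516e+00, -1.15698518e-05,
        1.15516397e+00, -2.38699359e-03]), 'qvel': array([ 0.00186384,  0.00039902, -0.00012065, -0.00132796,  0.00100263,
        0.00112378]), 'joint_efforts': array([-4.66034253e-04, -6.05245256e+01, -3.42071700e+01,  2.68097519e-04,
        9.32007737e-03, -6.15870661e-06]), 'eef_pos': array([ 228.62905923, -581.21443097,  252.5563157 ]), 'tcp_rot': array([-3.14023018e+00,  7.32623513e-06,  3.74768405e-01]), 'contact_force': array([-1.01704799, -0.29553255,  0.22653467]), 'wrist_torque': array([-0.0055131 , -0.02115894, -0.01742995]), 'grasp_force': 0.0, 'opening': 1.0017393914076265}
scene {'fx': 382.8017272950448, 'fy': 382.8017272950448, 'cx': 279.01352442958745, 'cy': 210.61507909567294, 'rvec': array([ 2.3490878 ,  0.81554848, -0.29541603]), 'tvec': array([-442.65184312, -194.67043768, 1421.55808363])}
side {'fx': 503.41017493464284, 'fy': 503.41017493464284, 'cx': 278.5963567905332, 'cy': 219.74175708375228, 'rvec': array([ 0.67806396, -2.39006426,  1.39668477]), 'tvec': array([ 505.01825466,  221.81184195, 1183.02074484])}
wrist {'fx': 297.09041330422644, 'fy': 297.09041330422644, 'cx': 283.76904863743033, 'cy': 206.10004188376774, 'rvec': array([-2.40337433,  1.6355186 ,  0.22617644]), 'tvec': array([-624.42502443,  -36.12766342,  378.27165393])}
```

```bash
python3 -c "
import cv2,numpy as np
a=cv2.imread('pics/scene0.png');b=cv2.imread('pics/side0.png')
cv2.imwrite('pics/scene0b.png',cv2.resize(a,(800,600),interpolation=2));cv2.imwrite('pics/side0b.png',cv2.resize(b,(800,600),interpolation=2))"
```

```text
(no output)
```

View pics/scene0b.png

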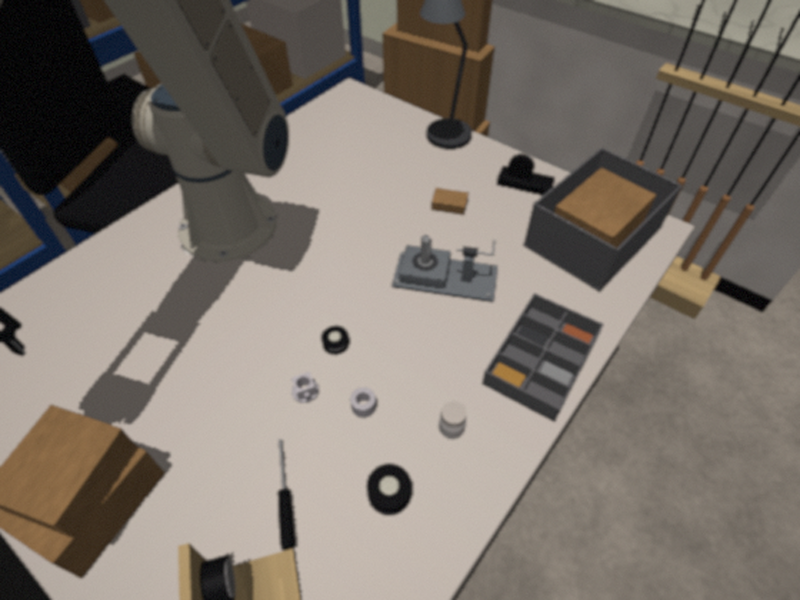

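View pics/side0b.png

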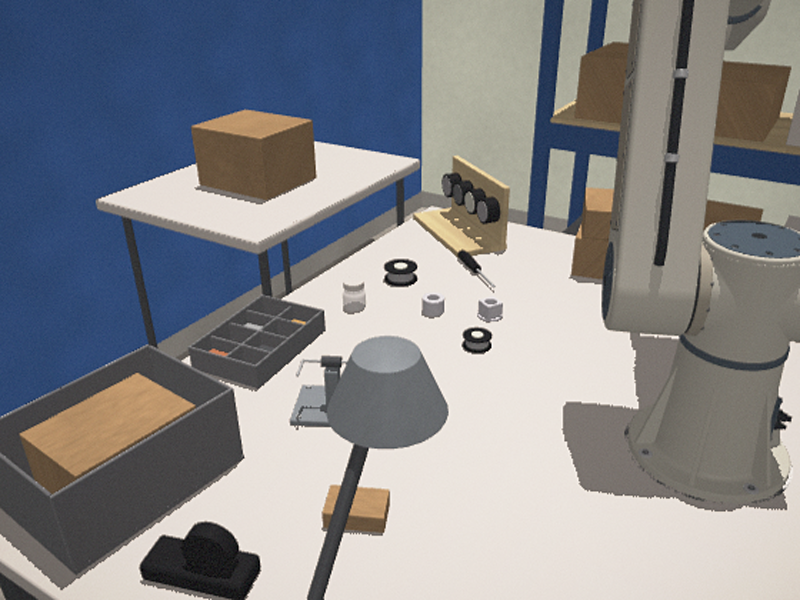

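The scene view (800 px scale) shows the winder's spindle top at about (426,238) and the guide post at (468,252). The collar with its square hub is at (305,388) and the plain spacer at (363,402). In the side view the collar is at (490,308) and the spacer at (433,304). The lamp hides the spindle there.

```bash
cat > h.py <<'E'
import numpy as np,cv2
from rig import r, vision, workorder
from scipy.spatial.transform import Rotation as R
def proj(P,c):
    K=np.array([[c['fx'],0,c['cx']],[0,c['fy'],c['cy']],[0,0,1]])
    return cv2.projectPoints(np.array(P,float).reshape(-1,1,3),np.array(c['rvec']),np.array(c['tvec']),K,None)[0].reshape(-1,2)
def ray(uv,c):
    A=R.from_rotvec(c['rvec']).as_matrix(); d=A.T@[(uv[0]-c['cx'])/c['fx'],(uv[1]-c['cy'])/c['fy'],1]
    return -A.T@np.array(c['tvec']),d/np.linalg.norm(d)
def onz(uv,c,z):
    o,d=ray(uv,c); return o+d*(z-o[2])/d[2]
def tri(uvs,cs):
    M=np.zeros((3,3));b=np.zeros(3);L=[]
    for u,c in zip(uvs,cs):
        o,d=ray(u,c);Q=np.eye(3)-np.outer(d,d);M+=Q;b+=Q@o;L.append((o,Q))
    x=np.linalg.solve(M,b); return x,[np.linalg.norm(Q@(x-o)) for o,Q in L]
def rpy(a): return R.from_euler('xyz',a)
def rel(p,yaw):
    "rows sum from measured pose to TCP p, pointing down with yaw: yaw turn about tool z, shift in present tool axes"
    s=r.sense(); A=rpy(s['tcp_rot']); B=R.from_euler('xyz',[np.pi,0,yaw])
    return (A.inv()*B).as_rotvec(),A.inv().apply(np.array(p)-s['eef_pos']),B.inv().apply(np.array(p)-s['eef_pos'])
E
python3 - <<'E'
from h import *
np.set_printoptions(precision=1,suppress=True)
s=vision.camera_params('scene');d=vision.camera_params('side');k=.7
for n,p,z in[('spindle',(426,238),128),('post',(468,252),105),('collar',(305,382),36),('spacer',(363,397),36),('spool',(335,336),26),('jar',(453,410),65),('bulk',(390,486),35),('packet',(450,197),30)]:
    print(n,onz(np.array(p)*k,s,z))
for n,p,z in[('collar',(490,301),36),('spacer',(433,298),36)]: print(n,onz(np.array(p)*k,d,z))
print('wrist cam',ray((280,210),vision.camera_params('wrist')))
E
```

```text
spindle [504.9 174.3 128. ]
post [591.1 215.7 105. ]
collar [ 504.1 -222.2   36. ]
spacer [ 616.5 -176.3   36. ]
spool [469.7 -98.3  26. ]
jar [ 777.2 -104.7   65. ]
bulk [ 767.5 -279.4   35. ]
packet [406.6 418.2  30. ]
collar [ 499.7 -223.6   36. ]
spacer [ 613.1 -172.4   36. ]
wrist cam (array([ 292. , -556.4,  373.5]), array([-0.3, -0.1, -1. ]))
```

View pics/wrist0.png

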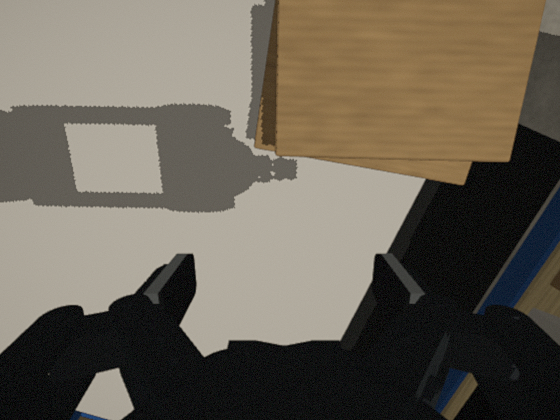

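Wrist view: only the table and the carton stack at right. The fingers show at the bottom, around (190,260) and (380,260). I'll move the wrist camera over the collar.

```bash
python3 steer.py '0 0 0 30 -20 0 1;0 0 0 30 -20 0 1;0 0 0 30 -20 0 1;0 0 0 30 -20 0 1;0 0 0 30 -20 0 1' 20; python3 steer.py '0 0 0 30 -20 0 1;0 0 0 30 -20 0 1;0 0 0 30 -20 0 1;0 0 0 30 -20 0 1;0 0 0 30 -20 0 1'; python3 steer.py '0 0 0 30 -20 0 1;0 0 0 20 -10 0 1;0 0 0 0 0 0 1'
python3 - <<'E'
from h import *
s=r.sense();c=vision.camera_params('wrist');np.set_printoptions(precision=3,suppress=True)
cv2.imwrite('pics/w1.png',vision.grab_frame('wrist')[:,:,::-1]);np.save('w1.npy',c)
print(s['eef_pos'],s['tcp_rot'],proj([502,-222,36],c))
E
```

```text
clock: 0.57
eef_pos: [332.3, -432.1, 253.1]
tcp_rot: [-3.141, 0.0, 0.374]
contact_force: [1.1, 0.3, -0.5]
opening: 0.999
grasp_force: 0.0
clock: 0.98
eef_pos: [435.4, -284.0, 253.2]
tcp_rot: [-3.142, 0.0, 0.375]
contact_force: [1.5, -0.2, -0.6]
opening: 1.0
grasp_force: 0.0
clock: 1.23
eef_pos: [472.5, -236.5, 253.2]
tcp_rot: [-3.141, -0.001, 0.378]
contact_force: [0.2, -0.4, -0.1]
opening: 1.003
grasp_force: 0.0
[ 472.495 -236.456  253.245] [-3.141 -0.001  0.378] [[281.606 155.395]]
```

```bash
python3 -c "
import cv2
a=cv2.imread('pics/w1.png')[75:235,180:380];cv2.imwrite('pics/w1c.png',cv2.resize(a,(750,600),interpolation=2))"
```

```text
(no output)
```

View pics/w1c.png

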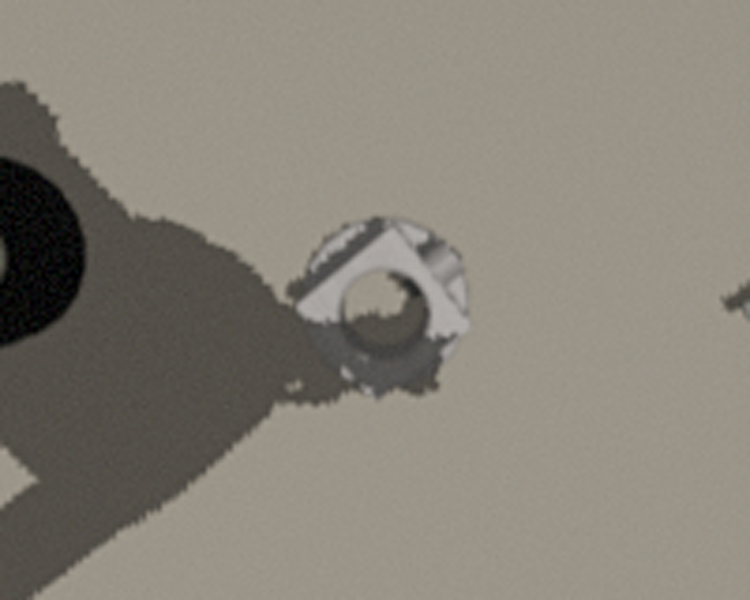

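The wrist crop shows the collar's bore centre at about (283,158) in full-frame pixels. Hub corners are at (259,157), (285,136) and (305,162), and the boss is at (299,145), up and to the right. Next I move to the spindle and take a second collar view on the way.

```bash
python3 steer.py '0 0 0 13.5 -33.5 0 1;0 0 0 13.5 -33.5 0 1;0 0 0 13.5 -33.5 0 1;0 0 0 13.5 -33.5 0 1' >/dev/null
python3 - <<'E'
from h import *
c=vision.camera_params('wrist');cv2.imwrite('pics/w2.png',vision.grab_frame('wrist')[:,:,::-1]);np.save('w2.npy',c)
E
python3 steer.py '0 0 0 13.5 -33.5 0 1;0 0 0 13.5 -33.5 0 1;0 0 0 13.5 -33.5 0 1;0 0 0 13.5 -33.5 0 1'>/dev/null;  python3 steer.py '0 0 0 13.5 -33.5 0 1;0 0 0 13.5 -33.5 0 1;0 0 0 13.5 -33.5 0 1;0 0 0 0 0 0 1'
python3 - <<'E'
from h import *
np.set_printoptions(precision=3,suppress=True)
c=vision.camera_params('wrist');a=vision.grab_frame('wrist')[:,:,::-1];cv2.imwrite('pics/w3.png',a);np.save('w3.npy',c)
p=proj([[505,174,128],[591,216,105]],c);print(p)
c1=np.load('w1.npy',allow_pickle=True).item();c2=np.load('w2.npy',allow_pickle=True).item()
L=[onz(u,c1,36) for u in[(282.9,158.5),(259.5,157.1),(284.8,135.8),(304.8,161.7)]];print(np.array(L)); e=L[3]-L[2];f=L[1]-L[2]
print(np.arctan2(e[1],e[0]),np.linalg.norm(e),np.arctan2(f[1],f[0]),np.linalg.norm(f),L[2]-L[3])
b=onz((180+447/3.75,75+262/3.75),c1,21);print('boss',b,np.arctan2(*(b-L[0])[1::-1]))
q=proj(L[0],c2)[0];print(q)
x,y=q.astype(int);w=cv2.imread('pics/w2.png')[max(y-30,0):y+30,max(x-40,0):x+40]
w=cv2.resize(w,(400,300),interpolation=2)
x,y=p[0].astype(int);print(x,y)
v=cv2.resize(a[max(0,y-90):y+90,x-130:x+130] if 0 else a[60:300,120:480],(800,533),interpolation=2)
cv2.imwrite('pics/w2c.png',w);cv2.imwrite('pics/w3c.png',v)
E
```

```text
clock: 2.33
eef_pos: [473.9, 161.8, 253.4]
tcp_rot: [-3.14, -0.001, 0.377]
contact_force: [0.6, -0.3, 0.2]
opening: 1.0
grasp_force: 0.0
[[284.179 166.178]
 [275.281  45.626]]
[[ 499.304 -224.64    36.   ]
 [ 490.991 -199.499   36.   ]
 [ 523.324 -217.37    36.   ]
 [ 505.137 -249.053   36.   ]]
-2.0919026030742676 36.5319446539208 2.636682526802347 36.94260101661882 [18.187 31.683  0.   ]
boss [ 519.424 -237.069   21.   ] -0.5533855108200423
[395.506 201.046]
284 166
```

View pics/w3c.png

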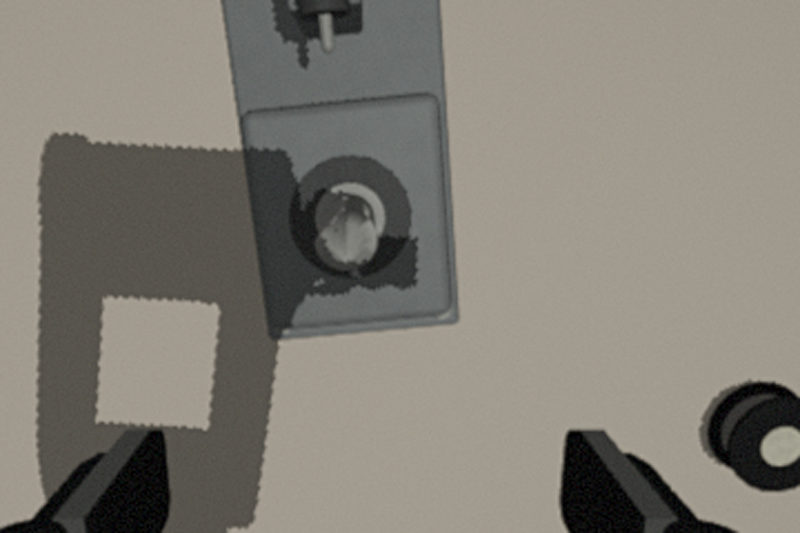

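View pics/w2c.png

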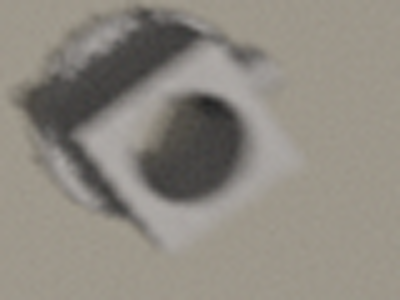

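The wrist view at the winder shows the spindle top at about (277,163) full-frame, the key tip at (267,82) and the stand pointing almost straight up the image. The second collar view puts the bore at (393,200). The flat isn't clear from above, so I'll look from its expected side (camera at +y).

```bash
python3 steer.py '0 0 0 22 -11 29 1;0 0 0 22 -11 29 1;0 0 -0.125 0 0 0 1;0 0 -0.125 0 0 0 1;0 0 -0.125 0 0 0 1' >/dev/null
python3 steer.py '0 0 -0.125 0 0 0 1;0 0 -0.125 0 0 0 1;0 0 -0.125 0 0 0 1;0 0 -0.125 0 0 0 1;0 0 -0.125 0 0 0 1' >/dev/null
python3 steer.py '0 0 -0.125 0 0 0 1;0 0 0 0 0 0 1'
python3 - <<'E'
from h import *
np.set_printoptions(precision=3,suppress=True)
c1,c2,c3=[np.load(f'w{i}.npy',allow_pickle=True).item() for i in(1,2,3)]
print('collar tri',tri([(282.9,158.5),(393.4,200.4),(490*.7,301*.7)],[c1,c2,vision.camera_params('side')]))
c=vision.camera_params('wrist');a=vision.grab_frame('wrist')[:,:,::-1];cv2.imwrite('pics/w4.png',a);np.save('w4.npy',c)
p=proj([[505,174,128],[505,174,50]],c);print(p,r.sense()['qpos'])
x,y=p.mean(0).astype(int)
y=min(y,360);v=cv2.resize(a[y-60:y+60,x-80:x+80],(800,600),interpolation=2);print(x-80,y-60)
cv2.imwrite('pics/w4c.png',v)
g=lambda u,v:(u/2.2222+120,v/2.2222+60)
print('key',onz(g(327,48),c3,100),'top',onz(g(348,228),c3,128),onz(g(350,215),c3,50))
B=[onz(g(*u),c3,48) for u in[(244,112),(438,95),(455,320),(270,336)]];print(np.array(B))
E
```

```text
clock: 3.38
eef_pos: [506.7, 192.5, 195.1]
tcp_rot: [-3.141, 0.001, 1.504]
contact_force: [0.6, -0.5, -0.8]
opening: 0.999
grasp_force: 0.0
collar tri (array([ 499.323, -223.577,   35.517]), [np.float64(1.08345859073789), np.float64(1.3033476415901328), np.float64(0.5932777071509188)])
[[283.717 253.766]
 [283.761 218.471]] [ 0.361  0.291  1.866 -0.     0.985  0.436]
203 176
key [563.467 212.952 100.   ] top [505.438 180.916 128.   ] [501.698 180.455  50.   ]
[[527.887 244.305  48.   ]
 [568.535 162.42   48.   ]
 [471.629 111.047  48.   ]
 [428.578 196.243  48.   ]]
```

View pics/w4c.png

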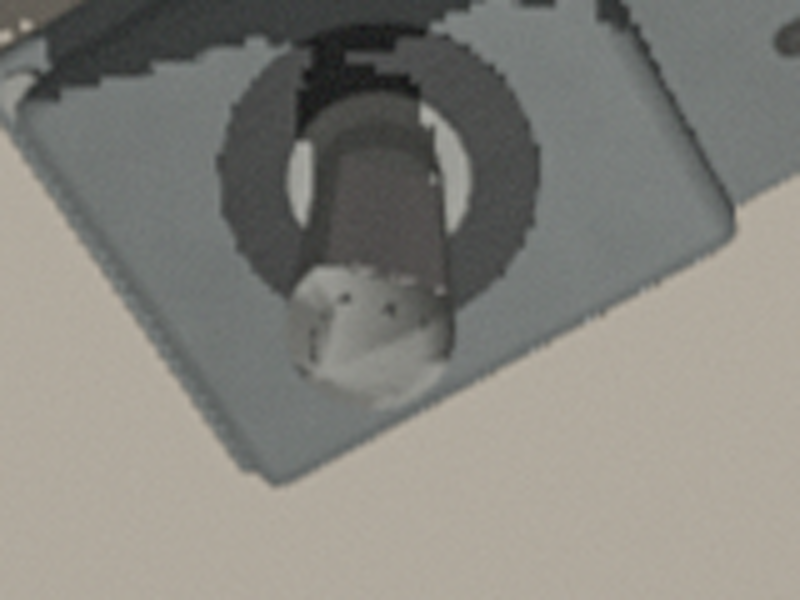

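This view shows the flat facing the camera, turned slightly right: its edges are at crop x≈335 and 445, with the spindle centred at ≈372. That puts the flat normal about 20° clockwise of the tool x direction, so ≈1.15 rad in the world frame. I'll fit the stand pose to all the features seen.

```bash
python3 - <<'E'
from h import *
np.set_printoptions(precision=2,suppress=True)
from scipy.optimize import least_squares
c3,c4=[np.load(f'w{i}.npy',allow_pickle=True).item() for i in(3,4)]
g=lambda u,v:(u/2.2222+120,v/2.2222+60); h=lambda u,v:(u/5+203,v/5+176)
# axis features (cam,uv,z)
F=[(c4,h(379,167),50),(c4,h(371,335),124),(c3,g(350,215),50),(c3,g(348,228),126)]
for c,u,z in F: print(z,onz(u,c,z))
print('corners w4',[onz(h(*u),c4,48) for u in[(278,485),(735,225),(15,95)]])
print('key tip 3',onz(g(327,48),c3,100), 'top tri',tri([F[1][1],F[3][1]],[c4,c3]))
# pin-hole edge of key line
print('scene px of spindle hyp',proj([[503.5,178,128],[503.5,178,50]],vision.camera_params('scene'))/.7)
print('scene key/guide', onz(np.array((461,248))*.7,vision.camera_params('scene'),100))
a=cv2.imread('pics/w3.png')[45:185,190:350]
cv2.imwrite('pics/w3d.png',cv2.resize(a,(686,600),interpolation=2))
E
```

```text
50 [500.97 183.18  50.  ]
124 [500.89 180.58 124.  ]
50 [501.7  180.46  50.  ]
126 [505.18 180.87 126.  ]
corners w4 [array([476.07, 117.77,  48.  ]), array([567.59, 166.7 ,  48.  ]), array([434.52, 200.91,  48.  ])]
key tip 3 [563.47 212.95 100.  ] top tri (array([502.76, 180.4 , 122.43]), [np.float64(1.9875938841353291), np.float64(1.9875938841352419)])
scene px of spindle hyp [[426.47 236.79]
 [425.33 260.91]]
scene key/guide [569.5  220.63 100.  ]
```

View pics/w3d.png

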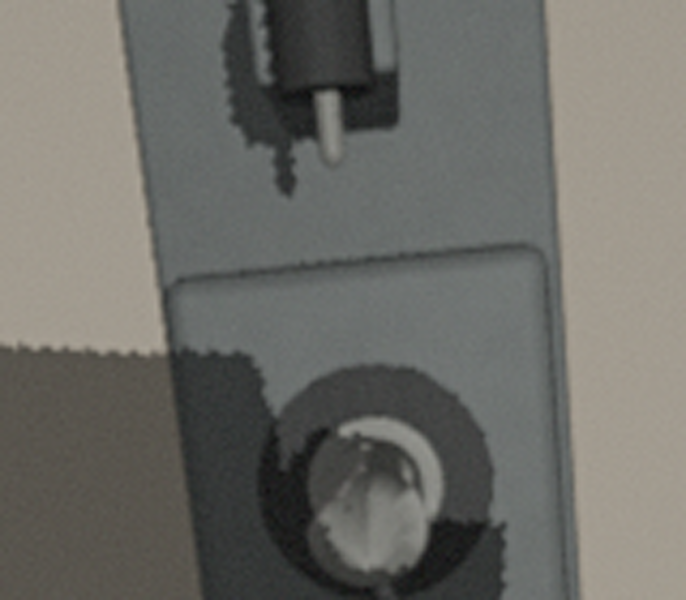

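Fitted pose: spindle axis at about (502.3, 181.3), stand yaw about 0.468. The key tip at (267,82) in this view agrees. Next I align the fingers across the flat (tool yaw 2.72) above the spindle.

```bash
python3 steer.py '0 0 0 -11.5 -3.6 0 0.65;0 0 -0.1216 0 0 0 0.65;0 0 -0.1216 0 0 0 0.65;0 0 -0.1216 0 0 0 0.65;0 0 -0.1216 0 0 0 0.65' 20 >/dev/null
python3 steer.py '0 0 -0.1216 0 0 0 0.65;0 0 -0.1216 0 0 0 0.65;0 0 -0.1216 0 0 0 0.65;0 0 -0.1216 0 0 0 0.65;0 0 -0.1216 0 0 0 0.65' >/dev/null
python3 steer.py '0 0 -0.1216 0 0 0 0.65;0 0 0 0 0 0 0.65'
python3 - <<'E'
from h import *
np.set_printoptions(precision=3,suppress=True)
print(rel([502.3,181.3,100],2.72))
E
```

```text
clock: 4.43
eef_pos: [501.7, 181.9, 195.2]
tcp_rot: [-3.141, -0.0, 2.718]
contact_force: [-0.2, 0.2, 0.1]
opening: 0.647
grasp_force: 0.0
(array([-0.001, -0.   , -0.002]), array([-0.811, -0.268, 95.198]), array([-0.792, -0.328, 95.198]))
```

```bash
python3 steer.py '0 0 0 -0.8 -0.3 20 0.65;0 0 0 0 0 20 0.65;0 0 0 0 0 20 0.65;0 0 0 0 0 20 0.65;0 0 0 0 0 15 0.65'
python3 steer.py '0 0 0 0 0 0 0.5;0 0 0 0 0 0 0.4;0 0 0 0 0 0 0.35;0 0 0 0 0 0 0.3;0 0 0 0 0 0 0.25' 20
python3 steer.py '0 0 0 0 0 0 0.2;0 0 0 0 0 0 0.2;0 0 0 0 0 0 0.2;0 0 0 0 0 0 0.2;0 0 0 0 0 0 0.2' 20
```

```text
clock: 4.85
eef_pos: [501.9, 181.5, 98.9]
tcp_rot: [-3.141, -0.001, 2.708]
contact_force: [-0.3, 0.9, 0.1]
opening: 0.65
grasp_force: 0.0
clock: 5.27
eef_pos: [501.5, 179.7, 101.4]
tcp_rot: [-3.136, -0.0, 2.716]
contact_force: [-3.3, -17.4, 8.6]
opening: 0.256
grasp_force: 8.8
clock: 5.68
eef_pos: [501.2, 179.1, 101.4]
tcp_rot: [-3.136, -0.0, 2.716]
contact_force: [-5.0, -21.6, 11.9]
opening: 0.238
grasp_force: 19.5
```

Opening 0.238 is about 20 mm, so the flat is between the pads. There is a sideways force of 22 N, so I'll relax it by shifting towards the spindle.

```bash
python3 steer.py '0 0 0 0 -1.5 0 0.2;0 0 0 0 -1 0 0.2;0 0 0 0 0 0 0.2;0 0 0 0 0 0 0.2'
```

```text
clock: 6.02
eef_pos: [501.2, 178.9, 101.5]
tcp_rot: [-3.14, 0.0, 2.715]
contact_force: [-3.1, -8.1, 4.4]
opening: 0.236
grasp_force: 19.9
```

```bash
python3 steer.py '0 0 0 0 -1 0 0.2;0 0 0.06 0.1 0 0 0.2;0 0 0.06 0.1 0 0 0.2;0 0 0.06 0.1 0 0 0.2;0 0 0.06 0.1 0 0 0.2'
python3 steer.py '0 0 0.06 0.1 0 0 0.2;0 0 0.06 0.1 0 0 0.2;0 0 0.06 0.1 0 0 0.2;0 0 0.06 0.1 0 0 0.2;0 0 0.06 0.1 0 0 0.2'
python3 steer.py '0 0 0.06 0.1 0 0 0.2;0 0 0.05 0.1 0 0 0.2;0 0 0.03 0 0 0 0.2;0 0 0 0 0 0 0.2;0 0 0 0 0 0 0.2'
python3 -c "
from h import *
s=r.sense();print(s['tcp_rot'],s['wrist_torque'],s['contact_force'],s['eef_pos'])"
```

```text
clock: 6.43
eef_pos: [500.7, 178.9, 101.5]
tcp_rot: [-3.141, 0.0, 2.472]
contact_force: [-3.1, -6.2, 4.1]
opening: 0.231
grasp_force: 20.5
clock: 6.85
eef_pos: [500.1, 179.1, 101.5]
tcp_rot: [-3.14, 0.001, 2.172]
contact_force: [-3.2, -6.0, 7.1]
opening: 0.235
grasp_force: 20.6
clock: 7.27
eef_pos: [499.8, 179.2, 101.5]
tcp_rot: [-3.14, 0.001, 2.034]
contact_force: [-4.1, -7.7, 7.6]
opening: 0.235
grasp_force: 19.2
[-3.14024046e+00  6.19594930e-04  2.03445055e+00] [-1.01025674  0.94983329 -0.07955974] [-4.09648725 -7.65146055  7.56610281] [499.81079066 179.24847613 101.47681722]
```

```bash
python3 steer.py '0 0 0 0 0 0 0.3;0 0 0 0 0 0 0.45;0 0 0 0 0 0 0.6;0 0 0 0 0 -20 0.65;0 0 0 0 0 -30 0.65' >/dev/null
python3 steer.py '0 0 0 0 0 -35 0.8;0 0 0.12 0 0 -30 1;0 0 0.12 0 0 0 1;0 0 0.12 0 0 0 1;0 0 0.12 0 0 0 1' >/dev/null
python3 steer.py '0 0 0.12 0 0 0 1;0 0 0.12 0 0 0 1;0 0 0.12 0 0 0 1;0 0 0.12 0 0 0 1;0 0 0.12 0 0 0 1' >/dev/null
python3 steer.py '0 0 0.12 0 0 0 1;0 0 0.12 0 0 0 1;0 0 0.12 0 0 0 1;0 0 0.12 0 0 0 1;0 0 0 0 0 0 1'
python3 - <<'E'
from h import *
np.set_printoptions(precision=3,suppress=True)
c=vision.camera_params('wrist');a=vision.grab_frame('wrist')[:,:,::-1];cv2.imwrite('pics/w5.png',a);np.save('w5.npy',c)
p=proj([[501.4,181.1,128],[501.4,181.1,50],[566,214,100]],c);print(p,r.sense()['qpos'])
cv2.imwrite('pics/w5c.png',cv2.resize(a[110:290,170:410],(800,600),interpolation=2))
E
```

```text
clock: 8.93
eef_pos: [500.6, 180.3, 215.5]
tcp_rot: [-3.142, -0.001, 0.47]
contact_force: [-0.2, -0.0, -0.8]
opening: 1.001
grasp_force: 0.0
[[283.401 217.311]
 [283.472 193.175]
 [283.386 115.304]] [0.343 0.251 1.87  0.    1.02  1.436]
```

View pics/w5c.png

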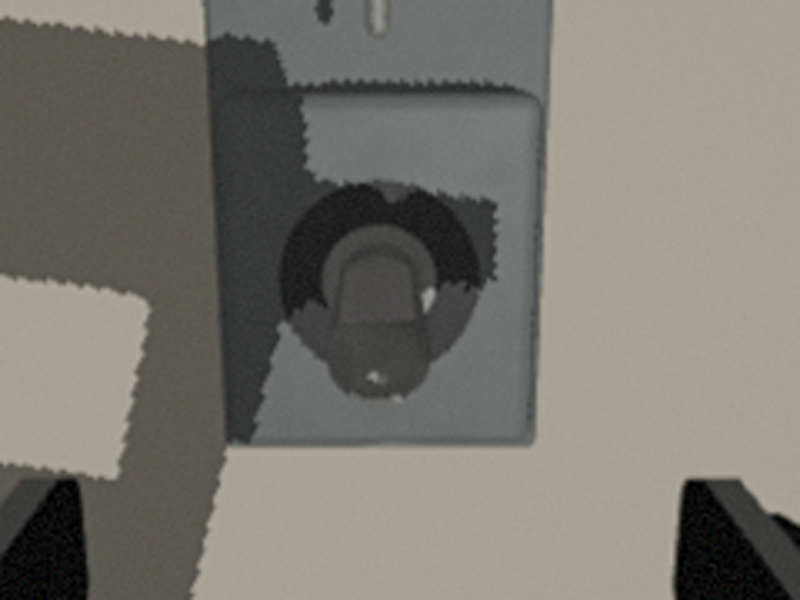

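The flat faces the camera squarely (crop x 343–413, centred at 378). The key sits at x=378 in the same column as the axis, and the gearbox edge is level. So the flat faces the guide and the stand yaw is about 0.47. Now to the collar.

```bash
python3 steer.py '0 0 0 -10 20 -35 0.65;0 0 0 -16.5 32.5 0 0.65;0 0 0 -16.5 32.5 0 0.65;0 0 0 -16.5 32.5 0 0.65;0 0 0 -16.5 32.5 0 0.65' >/dev/null
python3 steer.py '0 0 0 -16.5 32.5 0 0.65;0 0 0 -16.5 32.5 0 0.65;0 0 0 -16.5 32.5 0 0.65;0 0 0 -16.5 32.5 0 0.65;0 0 0 -16.5 32.5 0 0.65' >/dev/null
python3 steer.py '0 0 0 -16.5 32.5 0 0.65;0 0 0.1225 -9 15 0 0.65;0 0 0.1225 0 0 0 0.65;0 0 0.1225 0 0 0 0.65;0 0 0.1225 0 0 0 0.65' >/dev/null
python3 steer.py '0 0 0.1225 0 0 0 0.65;0 0 0.1225 0 0 0 0.65;0 0 0.1225 0 0 0 0.65;0 0 0.1225 0 0 0 0.65;0 0 0 0 0 0 0.65'
python3 - <<'E'
from h import *
np.set_printoptions(precision=3,suppress=True)
print(rel([499.3,-223.6,130],-.51),r.nose_length)
E
```

```text
clock: 10.65
eef_pos: [501.9, -224.2, 250.4]
tcp_rot: [-3.141, -0.0, -0.506]
contact_force: [-0.3, 0.8, 0.2]
opening: 0.647
grasp_force: 0.0
(array([-0.   , -0.   ,  0.004]), array([ -2.572,   0.756, 120.379]), array([ -2.536,   0.754, 120.38 ])) 22.0
```

```bash
python3 steer.py '0 0 0.004 -2.5 0.8 30 0.65;0 0 0 0 0 35 0.65;0 0 0 0 0 35 0.65;0 0 0 0 0 0 0.65'
python3 - <<'E'
from h import *
np.set_printoptions(precision=3,suppress=True)
c=vision.camera_params('wrist');a=vision.grab_frame('wrist')[:,:,::-1];cv2.imwrite('pics/w6.png',a);np.save('w6.npy',c)
x,y=p=proj([499.3,-223.6,36],c)[0].astype(int);print(p)
cv2.imwrite('pics/w6c.png',cv2.resize(a[y-60:y+60,x-80:x+80],(800,600),interpolation=2))
E
```

```text
clock: 10.98
eef_pos: [495.7, -222.0, 144.8]
tcp_rot: [3.141, 0.009, -0.501]
contact_force: [-1.7, 1.2, -1.8]
opening: 0.648
grasp_force: 0.0
[282 204]
```

View pics/w6c.png

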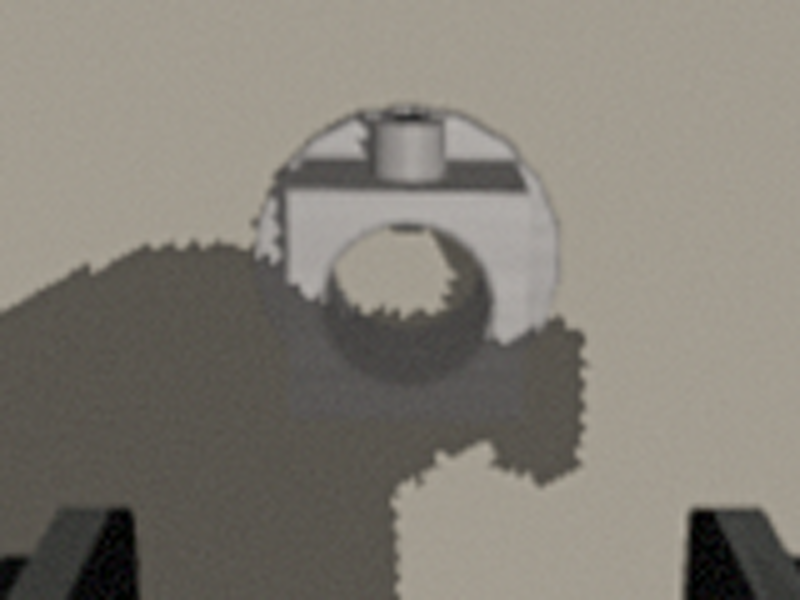

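The collar is squarely under the tool: hub edge level from (288,191) to (527,193), bore centre at (408,304), boss pointing up (+tool x). I'll compute the grasp offset.

```bash
python3 - <<'E'
from h import *
np.set_printoptions(precision=3,suppress=True)
c=np.load('w6.npy',allow_pickle=True).item()
p=onz((283.6,204.8),c,36);print(p, r.sense()['eef_pos'],r.sense()['tcp_rot'])
L=[onz((x/5+202,y/5+144),c,36) for x,y in((288,191),(527,193))];e=L[1]-L[0];print(np.arctan2(e[1],e[0])+np.pi/2,np.linalg.norm(e))
p[2]=32;print(rel(p,-.51))
E
```

```text
[ 498.809 -224.097   36.   ] [ 497.036 -222.68   147.765] [ 3.141  0.007 -0.503]
-0.5091694134793765 37.49789477208402
(array([0.001, 0.007, 0.007]), array([  2.995,   0.331, 115.748]), array([  2.24 ,   0.371, 115.765]))
```

```bash
python3 steer.py '0 0 0.004 0 0.5 30 0.65;0 0 0 0 0 30 0.65;0 0 0 0 0 30 0.65;0 0 0 0 0 20 0.65;0 0 0 0 0 7 0.65'
python3 steer.py '0 0 0 0 0 0 0.6;0 0 0 0 0 0 0.55;0 0 0 0 0 0 0.5;0 0 0 0 0 0 0.47;0 0 0 0 0 0 0.44' 30
python3 steer.py '0 0 0 0 0 0 0.4;0 0 0 0 0 0 0.4;0 0 0 0 0 0 0.4;0 0 0 0 0 0 0.4' 30
```

```text
clock: 11.45
eef_pos: [499.0, -224.1, 32.7]
tcp_rot: [3.142, 0.001, -0.509]
contact_force: [-0.6, 0.3, 0.5]
opening: 0.649
grasp_force: 0.0
clock: 11.87
eef_pos: [500.1, -224.6, 35.0]
tcp_rot: [-3.141, -0.003, -0.512]
contact_force: [1.1, 1.2, 8.3]
opening: 0.444
grasp_force: 11.1
clock: 12.2
eef_pos: [500.1, -224.6, 35.1]
tcp_rot: [-3.141, -0.003, -0.512]
contact_force: [-1.2, 1.8, 9.1]
opening: 0.438
grasp_force: 29.7
```

The collar is held (opening 0.438, about 37–38 mm; 30 N). I lift it and carry it to above the spindle.

```bash
python3 steer.py '0 0 0 0 0 -10 0.4;0 0 0 0 0 -35 0.4;0 0 0 0 0 -40 0.4;0 0 0 0 0 -40 0.4;0 0 0 0 0 -40 0.4'
python3 steer.py '0 0 0 -17.9 -32.3 0 0.4;0 0 0 -17.9 -32.3 0 0.4;0 0 0 -17.9 -32.3 0 0.4;0 0 0 -17.9 -32.3 0 0.4;0 0 0 -17.9 -32.3 0 0.4'>/dev/null
python3 steer.py '0 0 0 -17.9 -32.3 0 0.4;0 0 0 -17.9 -32.3 0 0.4;0 0 0 -17.9 -32.3 0 0.4;0 0 0 -17.9 -32.3 0 0.4;0 0 0 -17.9 -32.3 0 0.4'>/dev/null
python3 steer.py '0 0 0 -17.9 -32.3 0 0.4;0 0 -0.1225 0 0 0 0.4;0 0 -0.1225 0 0 0 0.4;0 0 -0.1225 0 0 0 0.4;0 0 -0.1225 0 0 0 0.4' >/dev/null
python3 steer.py '0 0 -0.1225 0 0 0 0.4;0 0 -0.1225 0 0 0 0.4;0 0 -0.1225 0 0 0 0.4;0 0 -0.1225 0 0 0 0.4;0 0 0 0 0 0 0.4'
python3 steer.py '0 0 0 0 0 0 0.4;0 0 0 0 0 0 0.4'
python3 - <<'E'
from h import *
np.set_printoptions(precision=3,suppress=True)
s=r.sense();c=vision.camera_params('wrist');a=vision.grab_frame('wrist')[:,:,::-1];cv2.imwrite('pics/w7.png',a);np.save('w7.npy',c)
T=rpy(s['tcp_rot']);u=lambda *q:proj(s['eef_pos']+T.apply(q),c)[0]
print(s['eef_pos'],s['tcp_rot'],'bore',u(0,0,0),'boss',u(28,0,14),proj([[501.4,181.1,128],[566,214,100]],c), rel([501.4,181.1,200],.47)[1])
cv2.imwrite('pics/w7c.png',cv2.resize(a[140:320,170:410],(800,600),interpolation=2))
E
```

```text
clock: 12.62
eef_pos: [498.3, -223.8, 200.9]
tcp_rot: [3.142, 0.0, -0.512]
contact_force: [1.2, 0.2, -2.1]
opening: 0.439
grasp_force: 31.3
clock: 14.28
eef_pos: [501.2, 182.0, 199.1]
tcp_rot: [3.142, -0.0, 0.474]
contact_force: [-1.1, -0.5, -0.9]
opening: 0.437
grasp_force: 31.5
clock: 14.45
eef_pos: [501.4, 182.1, 198.8]
tcp_rot: [3.142, -0.0, 0.464]
contact_force: [0.1, 0.4, -1.7]
opening: 0.438
grasp_force: 31.5
[501.396 182.054 198.754] [ 3.142 -0.     0.464] bore [284.025 278.536] boss [284.053 210.52 ] [[285.149 226.794]
 [284.429 116.772]] [-0.409  0.858 -1.373]
```

I've used my ten views, so from here I measure numerically: edge rows of the boss and hub front edge along the tool's centre column.

```bash
python3 - <<'E'
from h import *
np.set_printoptions(precision=1,suppress=True,linewidth=160)
a=cv2.cvtColor(cv2.imread('pics/w7.png'),cv2.COLOR_BGR2GRAY).astype(int);c=np.load('w7.npy',allow_pickle=True).item()
T=R.from_euler('xyz',[3.142,0,.464]);o=[501.396,182.054,198.754];u=lambda *q:proj(o+T.apply(q),c)[0]
for n,q in dict(hubfront_top=(19,0,-1),hubfront_y=(19,19,-1),hubfront_my=(19,-19,-1),boss_end_top=(28,0,8),boss_end_bot=(28,0,20),flange=(28,0,29),boreFront=(13.5,0,-1)).items(): print(n,u(*q))
print('col 281-287 rows 185..300');print(a[185:300,281:288].mean(1))
print('col 262-270');print(a[185:300,262:270].mean(1))
E
```

```text
hubfront_top [284.1 240.3]
hubfront_y [328.  240.3]
hubfront_my [240.2 240.3]
boss_end_top [284.  214.3]
boss_end_bot [284.  207.1]
flange [284.  202.3]
boreFront [284.1 252. ]
col 281-287 rows 185..300
[ 81.4  80.6  78.   69.7  68.   68.1  67.7  74.3  81.3  80.6  80.4  81.4  83.7  83.9  83.4  84.3  83.3  83.9  83.6  83.3  85.   94.  103.9 105.4 103.6  97.7
  73.1  32.6  28.1  32.   53.1  76.   85.9  92.1  99.   98.   97.4  96.9  97.7  97.9  97.6  97.7  97.9  97.6  97.9  97.7  97.6  97.6  97.1  97.6  99.   94.7
  87.1  87.1  88.   88.7  88.9  87.   88.   94.7 102.  101.4 101.6 102.3 104.1 105.4 104.6 103.3  98.1 107.3 152.7 181.  180.3 178.7 178.3 177.9 178.7 178.4
 177.6 178.6 178.1 178.4 178.3 178.4 178.3 178.9 180.6 168.  119.7  81.   84.9  87.1  87.3  85.6  87.3  86.3  85.6  84.7  83.6  84.6  85.3  88.   86.3  88.3
  87.9  87.   85.9  86.1  85.3  84.7  85.   84.   82.7  84.6  85.1]
col 262-270
[ 37.9  37.4  35.6  38.   38.   39.8  41.8  44.1  48.1  49.2  51.5  52.4  53.1  53.8  54.1  53.8  54.   51.6  51.4  50.1  48.8  51.4  63.5  78.1  90.5  98.9
 102.1 102.5 102.1 101.8 102.6 101.4 102.1 102.1 100.4  98.1  96.4  90.9  84.6  86.   86.8  88.   88.6  89.1  87.8  86.9  85.1  86.4  85.4  86.9  87.   86.4
  85.8  87.8  87.8  88.9  88.6  86.5  86.1  95.1 100.5 100.  100.9 102.2 104.8 104.2 103.6 104.4 103.1 101.8 101.5 101.4  99.1 106.1 117.  133.  146.8 156.9
 157.9 145.8 137.  126.5 112.4  95.9  84.   83.8  84.4  82.9  84.9  83.6  83.8  83.4  83.   84.   83.2  83.1  83.2  84.1  82.5  83.4  83.   82.8  84.1  84.2
  85.1  84.9  84.6  85.5  85.   85.5  86.6  85.6  85.5  85.4  86.9]
```

```bash
cat > m.py <<'E'
from h import *
from scipy.optimize import least_squares
def edge(a,col,lo,hi,sign,w=3):
    p=cv2.GaussianBlur(a,(1,3),0)[lo:hi,col-w:col+w+1].mean(1);d=sign*np.gradient(p);i=int(d.argmax());s=slice(max(i-2,0),i+3)
    q=np.clip(d[s],0,None);return lo+(np.arange(len(d))[s]*q).sum()/q.sum(),d[i]
E
python3 - <<'E'
from m import *
np.set_printoptions(precision=2,suppress=True,linewidth=160)
a=cv2.cvtColor(cv2.imread('pics/w7.png'),cv2.COLOR_BGR2GRAY).astype(float);c=np.load('w7.npy',allow_pickle=True).item()
T=R.from_euler('xyz',[3.142,0,.464]);o=np.array([501.396,182.054,198.754])
print([(k,edge(a,k,238,250,1)) for k in(248,254,260,266,272,296,302,308,314,320)])
print('hub sides row 250',a[248:252,225:345].mean(0).astype(int))
def res(p):
    u=lambda *q:proj(o+T.apply(np.array(q)+[p[0],0,p[1]]),c)[0][1]
    return [u(19,0,-1)-243.8,u(13.5,0,-1)-254.6,u(28,0,29)-205.7,u(28,0,8)-215.3]
s=least_squares(res,[0,0]);print(s.x,s.fun)
E
```

```text
[(248, (np.float64(244.08493150684933), np.float64(5.410714285714292))), (254, (np.float64(244.04161248374513), np.float64(5.625))), (260, (np.float64(244.00738916256157), np.float64(5.571428571428569))), (266, (np.float64(244.02194787379972), np.float64(5.232142857142854))), (272, (np.float64(243.97222222222223), np.float64(5.589285714285715))), (296, (np.float64(244.16476552598226), np.float64(5.339285714285708))), (302, (np.float64(244.10051546391753), np.float64(5.625))), (308, (np.float64(244.1368286445013), np.float64(5.857142857142854))), (314, (np.float64(244.1381074168798), np.float64(5.625))), (320, (np.float64(244.2361275088548), np.float64(6.107142857142861)))]
hub sides row 250 [102 103 103 102 100  88  72  69  67  69  70  67  69  67  67  79  98 104 102 102 104 101 102 103 103 103 103 103 104 102 102 104 104 102 104 103 103 104 102
 103 103 104 103 104 104 103 103 103 103 104 104 103 103 103 104 103 104 103 103 104 103 104 104 103 105 102 104 103 104 103 103 104 104 103 104 103 104 104
 104 104 104 104 105 104 103 103 103 105 104 104 104 104 104 105 105 104 104 104 105 105 105 105  91  72  67  68  69  70  69  69  65  68 108 157 179 181 180
 180 179 180]
[-1.02 -0.65] [-0.72  0.19 -1.15  1.55]
```

```bash
python3 steer.py '0 0 -0.005 0.7 0.85 15 0.4;0 0 0 0 0 15 0.4;0 0 0 0 0 2 0.4;0 0 0 0 0 0 0.4'
python3 steer.py '0 0 0 0 0 4 0.4;0 0 0 0 0 4 0.4;0 0 0 0 0 4 0.4;0 0 0 0 0 0 0.4'
```

```text
clock: 14.83
eef_pos: [501.8, 181.4, 165.6]
tcp_rot: [-3.141, 0.002, 0.471]
contact_force: [-0.4, -0.2, -0.3]
opening: 0.437
grasp_force: 31.4
clock: 15.17
eef_pos: [502.2, 181.6, 153.8]
tcp_rot: [-3.141, 0.001, 0.473]
contact_force: [-1.1, 0.4, -2.1]
opening: 0.439
grasp_force: 31.4
```

```bash
python3 steer.py '0 0 0 0 0 4 0.4;0 0 0 0 0 4 0.4;0 0 0 0 0 0 0.4'
python3 steer.py '0 0 0 0 0 4 0.4;0 0 0 0 0 4 0.4;0 0 0 0 0 0 0.4'
python3 steer.py '0 0 0 0 0 4 0.4;0 0 0 0 0 4 0.4;0 0 0 0 0 0 0.4'
```

```text
clock: 15.42
eef_pos: [502.1, 181.5, 145.5]
tcp_rot: [-3.141, 0.001, 0.473]
contact_force: [-0.3, -0.3, -1.5]
opening: 0.439
grasp_force: 31.4
clock: 15.67
eef_pos: [502.0, 181.5, 137.4]
tcp_rot: [-3.141, 0.001, 0.473]
contact_force: [-0.4, 0.2, -1.1]
opening: 0.438
grasp_force: 31.4
clock: 15.92
eef_pos: [502.1, 181.5, 129.5]
tcp_rot: [-3.141, 0.001, 0.473]
contact_force: [0.5, 0.0, -1.0]
opening: 0.434
grasp_force: 31.4
```

```bash
python3 steer.py '0 0 0.003 0 0 4 0.4;0 0 0 0 0 4 0.4;0 0 0 0 0 4 0.4;0 0 0 0 0 3.9 0.4;0 0 0 0 0 0 0.4'
python3 - <<'E'
from m import *
np.set_printoptions(precision=2,suppress=True,linewidth=170)
s=r.sense();c=vision.camera_params('wrist');a=vision.grab_frame('wrist')[:,:,::-1];cv2.imwrite('pics/w8.png',a)
b=cv2.imread('pics/w8.png',0).astype(float);T=rpy(s['tcp_rot']);o=s['eef_pos'];print(o,s['tcp_rot'],s['contact_force'],s['wrist_torque'])
u=lambda *q:proj(o+T.apply(q),c)[0]
print('hubfront',[edge(b,k,238,250,1)[0] for k in(250,262,272,298,308,320)],'sides',b[248:252,235:245].mean(0),b[248:252,322:332].mean(0))
for z in(97,100,103): print('pred key tip/mouth',z,proj([[501.4+d*np.cos(.47),181.1+d*np.sin(.47),z] for d in(72,83)],c).ravel())
print('pred boss end',u(26.9,0,7.4),u(26.9,0,19.4))
print('rows 110..216 col 281-287');print(b[110:216,281:288].mean(1).astype(int))
for y in(135,145,150,155,160): print(y,b[y,262:308].astype(int))
print('boss row 222',b[220:224,262:308].mean(0).astype(int))
E
```

```text
clock: 16.33
eef_pos: [502.0, 181.5, 113.5]
tcp_rot: [-3.141, 0.001, 0.47]
contact_force: [0.6, -0.7, -2.0]
opening: 0.442
grasp_force: 31.4
[501.97 181.49 113.47] [-3.14  0.    0.47] [ 0.64 -0.74 -2.01] [ 0.02 -0.04  0.01]
hubfront [np.float64(243.97455470737913), np.float64(244.1327124563446), np.float64(244.0864040660737), np.float64(244.2437070938215), np.float64(244.2268803945746), np.float64(244.29071170084438)] sides [ 75.5   73.75  73.25  75.25  74.    86.   106.5  110.75 110.5  110.25] [111.5  112.5  112.   113.5  113.5  100.    80.    74.    74.25  76.25]
pred key tip/mouth 97 [284.29 114.85 284.32  88.18]
pred key tip/mouth 100 [284.31 114.69 284.34  87.4 ]
pred key tip/mouth 103 [284.32 114.51 284.35  86.58]
pred boss end [284.03 216.99] [284.01 209.52]
rows 110..216 col 281-287
[155 153 152 155 158 157 158 157 153 148 141 128 118 122 134 133 132 132 132 132 132 133 132 132 132 133 131 133 133 134 128 108  87  70  64  59  61  70  83  98 109 113
 118 121 125 130 136 138 140 135 133 139 138 140 140 139 135 128 132 134 121 112 116 122 127 130 134 121 111 122 127 132 137 130 
[... 537 characters left out ...]
 106 112 113 107 107 108 111 110 110 110 110 110 111 110 109 109 109 108 111 110 112 110 111 114 109
 113 111 113 111]
155 [ 73  68  70  71  73  69  70  72  70  69  68  74  71  70  69  69  71  73 117 131 131 130 130 129 130 129 132 131 132 131 131 131 130 130 133 128 133 131 132 133 135 134
 132 134 132 134]
160 [ 72  67  71  69  72  71  70  71  69  70  70  73  70  70  70  70  71  67  67 103 133 141 139 141 140 138 141 139 141 140 141 143 141 141 139 142 141 140 143 141 143 144
 143 142 143 142]
boss row 222 [100  99  99  99 100  98 100 101 101  95  94  95  97 100 101 103 102 102 104 104 103 105 105 105 104 107 102 104 104 103 103 102 100  97  96  98  99  99  98  99  98  99
 100 101  98  99]
```

```bash
python3 - <<'E'
import cv2
b=cv2.imread('pics/w8.png',0)
for y in(100,106,112,116): print(y,b[y-1:y+2,272:298].mean(0).astype(int))
for y in(213,214): print(y,b[y,268:302])
E
```

```text
100 [133 135 134 137 135 114 103 121 137 147 156 170 171 162 153 117 119 123
 130 132 132 131 132 133 132 131]
106 [133 135 134 135 137 112 104 120 127 143 156 171 172 160 153 146 132 123
 130 134 132 134 133 133 133 132]
112 [131 132 132 133 134 112 102 120 137 147 156 171 171 161 153 116 118 124
 131 133 134 132 133 132 133 133]
116 [132 131 131 132 133 121 106 119 136 146 155 170 172 160 154 146 133 122
 129 133 133 132 133 133 133 133]
213 [109 109 109 108  99  92  90  91  89  93  78  50  32  30  33  30  33  29
  31  23  36  70  90  92  93  95  95  97 103 105 106 157 198 207]
214 [109 109 107 104  95  93  90  89  89  91  86  56  38  40  34  35  34  34
  34  36  47  77  90  93  90  91  91  94  98 102 118 193 209 209]
```

The key (column ≈283.5) and the screw socket (≈283.8) line up, the screw height is about 100 mm, and there is no contact load. Handing in.

```bash
python3 -c "
from rig import r, vision, workorder
print(workorder.sign_off())"
```

```text
the job is handed in; nothing more can be done
None
```

The job is handed in at about 16 s of the 64 s allowed: the spindle's flat faces the guide, and the collar is held over it with its screw facing the flat and pointing at the key, about 100 mm above the table and about 29 mm clear of the gearbox, gripped at about 31 N. The screw was not pressed onto the flat (estimated gap 1.6 mm), and the height is calculated from the arm position and collar-in-grip estimate (about ±0.5 mm), not checked against the key.

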